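# Hang a keyhole jaw plate on the bench vise

### The job

Fit the loose keyhole jaw plate to the bench vise: take it out of the wooden rack, push it over both screw heads on the fixed jaw until its back lies against the jaw, slide it down so that both narrow slots drop behind the heads, press it down home with a firm push of about 15 N and leave it hanging there. Feel your way: never push on the vise with more than about 25 N, do not knock it with the gripper, and leave the vee-grooved plate in the rack and the tools and tin around it where they are.

Things in the scene. Friction and masses are not known exactly. Their poses are not given: they have to be found in the camera images.
- jaw_plate: bare aluminium jaw plate, 120 wide (its y) x 80 high (z) x 16 thick (x), about 0.36 kg, told by its two keyholes; stands upright in a rack slot, graspable across its 16 mm by the top edge. Origin: centre of its underside. The back (goes to the jaw) is its -x face at x = -8 mm. It is right way up and must be turned about the vertical to suit the vise
- slot_l (a point): seat of the +y keyhole (its slot closes 4 mm above): on the plate's back face, 35 mm to +y, 30 mm above the underside; this point lies on the screw's axis when the plate is home. Axes as the plate. The round entry hole, 14.6 mm, is centred 12 mm below it; the slot up from there is 9.6 mm wide through the 6 mm back layer; in front of that a 16 mm wide, 10 mm deep pocket takes the head
- slot_r (a point): the same point of the other keyhole, 35 mm to -y
- vise: pale green cast bench vise, bolted down, jaws 125 mm wide, jaw tops 175 mm above the bench. Origin: centre of its round base, on the bench; x points from the fixed jaw to the moving jaw. The fixed jaw's face is the plane x = +30 mm and looks to +x. A home plate stands 32 mm above the fixed jaw's top, which is 40 mm deep, so a gripper can hold it there, fingers in front and behind
- screws: two dark cap screws standing out of the fixed jaw, 70 mm apart: necks 8 mm thick and 7.5 mm long, then heads 13 mm across and 8 mm long, ending 15.5 mm off the face. The plate's 6 mm back layer fits behind the heads with 1.5 mm play. Two brass spring plungers between them stand 4 mm off the face. Origin: midway between the screws, on the jaw face, axes as the vise
- screw_l (a point): axis of the +y screw where it leaves the jaw face, 157 mm above the bench, 35 mm to +y of the middle; axes as the vise (x out of the face). The plungers push a plate away with about 2.5 N at first touch and 5 N when it lies on the face; behind the heads they hold it against these, 1.5 mm off the face, so that it does not slip down by its weight alone
- screw_r (a point): the same point of the other screw, 35 mm to -y
- vise_slide (a joint): opening of the moving jaw: at 0 its face is 110 mm from the fixed jaw's face, more when positive (m); stiff. A like plate already hangs on it, so the free gap is 17.5 mm less, and its top is 207 mm above the bench
- rack: plywood rack, 136 x 150 x 25 high, fixed on the bench, with two slots along its y, 20 mm wide, floors 15 mm above the bench, 32 mm to either side of its middle (its x). Origin: centre of its underside
- vee_plate: bystander: an aluminium plate of the same outer size in the other rack slot, with a level groove across its front (+x) and two plain dark screw holes, no keyholes. Origin: centre of its underside
- screwdriver: bystander: screwdriver with green handle, 190 long, lying on the bench
- tin: bystander: round dark tin, 71 across, 26 high
- forceps: bystander: closed steel forceps, 140 long, lying on the bench
Things that resemble listed ones, but are neither listed nor needed, are in the scene too. Leave any orange, purple or turquoise look-alike of the jaw_plate alone.

How it is judged (in metres and radians):
On the way, in this order (a step that is already met when the one before it is completed fails the run):
1. the jaw plate is pushed on, both screw heads through its round holes and its back against the fixed jaw, before it is let down (x of slot_l in the frame of screw_l between -0.003 and 0.0035 m and y of slot_l in the frame of screw_l between -0.004 and 0.004 m and z of slot_l in the frame of screw_l between 0.006 and 0.016 m and x of slot_r in the frame of screw_r between -0.003 and 0.0035 m and y of slot_r in the frame of screw_r between -0.004 and 0.004 m and z of slot_r in the frame of screw_r between 0.006 and 0.016 m), for 0.05 s.
2. pressed down: both slots home on the screws and the plate bearing on the screws with over 14 N (about 7 N of it its weight and the springs) (x of slot_l in the frame of screw_l between -0.002 and 0.003 m and y of slot_l in the frame of screw_l between -0.002 and 0.002 m and z of slot_l in the frame of screw_l between -0.002 and 0.0015 m and x of slot_r in the frame of screw_r between -0.002 and 0.003 m and y of slot_r in the frame of screw_r between -0.002 and 0.002 m and z of slot_r in the frame of screw_r between -0.002 and 0.0015 m and contact force between jaw_plate and screws above 14 N), for 0.1 s.
At the end, for the whole second after the job is handed in: the jaw plate hangs released and still on the two screws of the fixed jaw: both slot ends within 2 mm sideways, 1.5 mm above to 2 mm below their screw axes, and its back no more than 3 mm off the jaw face at both slots (x of slot_l in the frame of screw_l between -0.002 and 0.003 m and y of slot_l in the frame of screw_l between -0.002 and 0.002 m and z of slot_l in the frame of screw_l between -0.002 and 0.0015 m and x of slot_r in the frame of screw_r between -0.002 and 0.003 m and y of slot_r in the frame of screw_r between -0.002 and 0.002 m and z of slot_r in the frame of screw_r between -0.002 and 0.0015 m and linear speed of jaw_plate below 0.01 m/s and contact force between jaw_plate and the fingers below 0.1 N); the robot touches nothing.
It fails at once if the jaw plate is pressed on the vise, its screws and plungers with over 36 N, all contacts added up (its weight and the springs alone make about 12 N) (contact force between jaw_plate and vise above 36 N).
It fails at once if the robot presses on the vise with over 15 N (contact force between any of the fingers, the arm and vise above 15 N).
It fails at once if the vee plate is moved by over 10 mm (distance of vee_plate from where it was at the start of the episode above 0.01 m).
It fails at once if the screwdriver, the forceps or the tin is moved by over 15 mm (distance of any of screwdriver, forceps, tin from where it was at the start of the episode above 0.015 m).
It also fails if it takes over 61 s, if anything falls off the work surface, if the arm or the gripper's body presses on something with over 40 N, if the wrist force passes 120 N, or if a joint passes its speed limit or range.

### The arm

A 6-joint arm with a two-finger parallel gripper is mounted at the origin on the work surface. World frame = base frame: x ahead of the robot, y to its left, z up, the work surface at z = 0. Lengths are in mm, angles in rad, forces in N, time in s.
With the tool pointing down it reaches from about 275 to 825 mm from the base axis. Payload 5.2 kg.
Tool frame: the origin (TCP) lies at the very end of the fingers, on their centre line; the grasp point (between the pads) lies 19 mm behind it; z points along the fingers, y is the line along which they close (so a half turn about z gives the same grasp; the last joint's range is limited). The gripper opens to 93 mm and grips with 3 to 60 N. Pads are 15 mm wide; open, the fingers measure 128 mm over their backs; the gripper's body (75 mm by 188 mm) begins 65 mm behind the grasp point.
Start: joints at [-1.357, 0.259, 1.535, -0, 1.348, -0.203], TCP at [222.681, -502.91, 218.653] pointing down, gripper open.
Joint ranges: [-3.14, 3.14], [-0.91, 2.08], [0.19, 2.58], [-1.22, 4.36], [0.22, 2.71], [-3.12, 3.12]. Speed limits (rad/s): [2.57, 2.57, 3.14, 3.14, 3.14, 3.14].

### API

Orientations are given as [roll, pitch, yaw] about the fixed x, y, z axes, in that order (R = Rz(yaw) Ry(pitch) Rx(roll)).
In Python, from bench import robot gives the robot as it stands. The module is installed in compiled form; this text tells all that it offers. Calls block until the motion is done:
- robot.move_ptp(position, orientation): joint-space move of the TCP to a pose.
- robot.move_linear(position, ori=None, speed=150, f_stop=None): straight line of the TCP; ori=None keeps the orientation; speed is the mean speed in mm/s. With f_stop (N) it stops when the force on the tool has changed by that much, and returns True; else False.
- robot.move_j(angles): joint-space move.
- robot.move_gripper(opening): opening from 0.0 (shut) to 1.0 (fully open); the grip force is fixed at half the most; returns when the fingers have stopped.
- robot.sleep(seconds).
- robot.inverse_kinematics(position, orientation): joint angles nearest the present ones, or None.
- robot.get_image(name): name is "scene" or "side" or "wrist"; returns a dict with "img" (400x640x3 uint8, blue, green, red), "fovy" (degrees; the focal length in pixels is half the picture's height over the tangent of half this angle, whatever the lens; pixels are square), "cx", "cy" (the principal point, pixels), "eye" and "orientation" of the camera in the world. Camera axes: x right, y down, z forward; pixel columns grow to the right and rows downward; lengths in mm; the calibration is good to about 2 mm. A picture is of the moment at which its call begins. There is no depth.
A pose or a line that the arm cannot do raises robot.MotionError and nothing moves.
- robot.hand_in(): hands the job in; it is judged then, once.
Readings, each from a call of its own:
- robot.current_t(): time.
- robot.current_qpos(): joint angles.
- robot.current_joint_vel(): joint speeds.
- robot.current_joint_efforts(): joint torques, N m.
- robot.current_tcp_pos(): TCP position.
- robot.current_eef_rot(): TCP orientation.
- robot.current_contact_force(): force on the tool from outside, world axes, zero at the start.
- robot.current_ft_torque(): the same for the moment, N m.
- robot.current_gripper_width(): opening from 0.0 (shut) to 1.0 (fully open).
- robot.current_finger_force(): force on a finger pad.
Only numpy, scipy, OpenCV 4.12 (cv2) and the standard library are available. Lean on these libraries where they do the work, as an engineer would, in place of code of your own. Each camera call takes 0.05 s, during which the arm holds its last target. There are 200 camera calls.

## Working session

There is one attempt and no reset: what is moved stays moved. The work goes in short steps, each a Python script; the robot and the scene stay as the last script left them, time stands still between calls to the robot, and variables do not carry over. Pictures are saved under pics/ and viewed, at most 10 in all, crops included, and the job is handed in when it is done.

```bash
mkdir -p pics
cat > h.py <<'E'
import numpy as np, cv2
from scipy.spatial.transform import Rotation as R
from bench import robot
def snap(n,f):
    d=robot.get_image(n); cv2.imwrite(f"pics/{f}.png",d["img"]); 
    np.save(f"pics/{f}.npy",{k:v for k,v in d.items()},allow_pickle=True); return d
def load(f): return np.load(f"pics/{f}.npy",allow_pickle=True).item()
def cam(d):
    o=np.array(d["orientation"]); Rm=R.from_euler("xyz",o).as_matrix() if o.shape==(3,) else o
    return Rm,np.array(d["eye"]),200/np.tan(np.radians(d["fovy"])/2),d["cx"],d["cy"]
def ray(d,u,v,z):
    Rm,e,f,cx,cy=cam(d); r=Rm@np.array([(u-cx)/f,(v-cy)/f,1]); return e+r*(z-e[2])/r[2]
def proj(d,p):
    Rm,e,f,cx,cy=cam(d); q=(np.atleast_2d(p)-e)@Rm; return np.c_[q[:,0]/q[:,2]*f+cx,q[:,1]/q[:,2]*f+cy]
E
python3 - <<'E'
from h import *
for n in ("scene","side","wrist"):
    d=snap(n,n+"0"); print(n,d["fovy"],d["cx"],d["cy"],d["eye"],d["orientation"])
print(robot.current_t(),robot.current_eef_rot())
E
```

```text
scene 46.11262058285858 315.8749890058185 203.15314157503468 [1084.77196545  399.44762266 1082.21891069] [-2.55479469  0.0139374   2.03161913]
side 57.91755902575256 320.3418533900912 208.21403716162632 [435.59976763 847.26258266 588.5262431 ] [-2.12777641  0.00930671 -3.08987358]
wrist 58.48790231233855 316.08353561334275 199.22603360232367 [ 285.33775666 -474.96150166  385.24814149] [ 2.89262246e+00  1.24334587e-03 -1.15362487e+00]
0.15 [-3.14021445e+00 -2.69156694e-04  4.16764958e-01]
```

View pics/scene0.png

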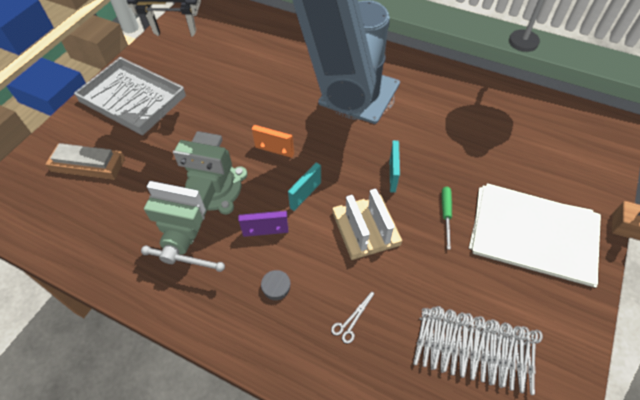

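View pics/side0.png

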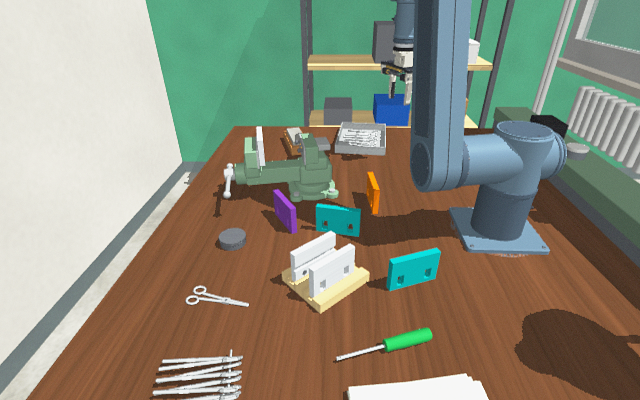

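The scene view shows the vise at about (195,190), its fixed jaw at (200,150), and the rack with two plates at (367,222). The side view shows the rack at (325,272), with two dark holes in the nearer plate.

Run:
```python
from h import *
a=cv2.imread("pics/scene0.png"); b=cv2.imread("pics/side0.png")
f=lambda i,x,y,w,h,s:cv2.resize(i[y:y+h,x:x+w],None,fx=s,fy=s,interpolation=cv2.INTER_CUBIC)
A=f(a,140,125,133,100,3); B=f(a,325,180,80,80,5) ; C=f(b,275,225,100,90,4); D=f(b,220,115,133,100,3)
c=np.zeros((600,800,3),np.uint8)
c[:300,:399]=A; c[:300,400:799]=D; c[300:600,:400]=B[80:380]; c[300:600,400:800]=C[:300]
cv2.imwrite("pics/comp.png",c)
```

```text
(no output)
```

View pics/comp.png

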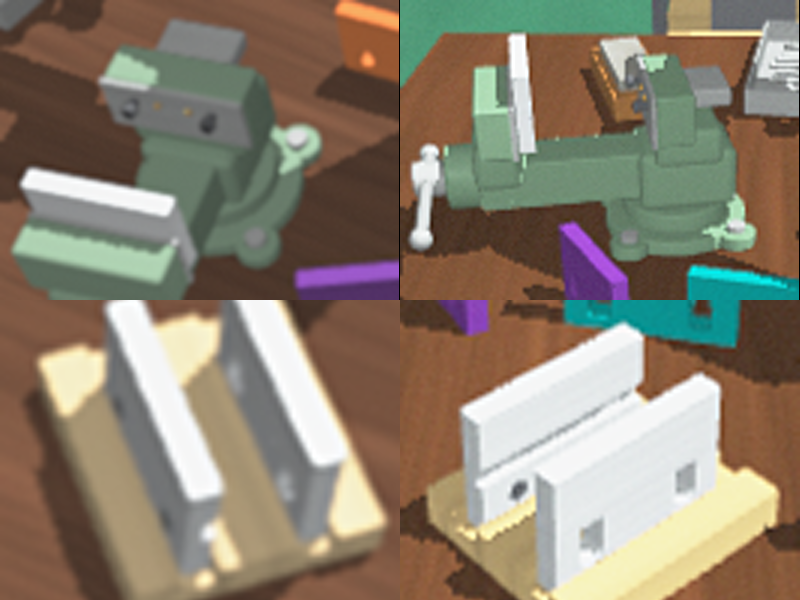

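In the composite, the right-hand scene plate (the near one in the side view) has two pockets, so it is the jaw plate. Its back, with the keyholes, faces its neighbour. The far plate has the groove. The screw heads are at scene pixels of about (182.7,161) and (209.7,166). I'll get coarse poses from these.

Run:
```python
from h import *
s=load("scene0"); d=load("side0")
S=lambda u,v:(325+u/5,196+(v-300)/5)
C=lambda u,v:(275+(u-400)/4,225+(v-300)/4)
A=lambda u,v:(140+u/3,125+v/3)
for n,c,p,z in [("head1",s,A(128,108),157),("head2",s,A(209,123),157),("near front corner",d,C(553,487),95),("near front far corner",d,C(720,385),95),("near back",d,C(700,375),95),("near back2",d,C(537,473),95),
 ("scene r corner1",s,S(310,467),95),("scene r corner2",s,S(343,458),95),("vee c",d,C(475,410),95),("vee c2",d,C(643,333),95),
 ("mov L",s,A(22,188),207),("mov R",s,A(172,215),207)]:
    print(n,ray(c,*p,z).round(0))
w=load("wrist0"); Rm,e,f,cx,cy=cam(w)
T=R.from_euler("xyz",robot.current_eef_rot()).as_matrix()
print("cam in tool", T.T@(e-robot.current_tcp_pos()), T.T@Rm)
```

```text
head1 [ 572. -246.  157.]
head2 [ 555. -175.  157.]
near front corner [483. 298.  95.]
near front far corner [397. 212.  95.]
near back [407. 203.  95.]
near back2 [492. 288.  95.]
scene r corner1 [496. 285.  95.]
scene r corner2 [484. 297.  95.]
vee c [529. 239.  95.]
vee c2 [440. 165.  95.]
mov L [ 700. -238.  207.]
mov R [ 670. -120.  207.]
cam in tool [ 6.85782902e+01 -2.03488412e-03 -1.67212393e+02] [[ 4.06168022e-04 -9.69100125e-01 -2.46667354e-01]
 [ 9.99999908e-01  3.60380056e-04  2.30770820e-04]
 [-1.34746036e-04 -2.46667425e-01  9.69100182e-01]]
```

Run:
```python
from h import *
o=[np.pi,0,np.radians(104)]
robot.move_ptp([566,-209,265],o); robot.move_linear([566,-209,217]); 
snap("wrist","wv"); print(robot.current_tcp_pos(),robot.current_eef_rot(),robot.current_qpos(),robot.current_t())
d=load("wv"); cv2.imwrite("pics/wv2.png",cv2.resize(d["img"][60:360,120:520],None,fx=2,fy=2,interpolation=cv2.INTER_CUBIC))
```

```text
[ 566.2129693  -209.8698113   217.89725473] [3.14082248e+00 8.42207032e-04 1.81409426e+00] [-5.39455673e-01  3.55089200e-01  1.40191482e+00 -5.49138682e-05
  1.38344865e+00 -7.82743732e-01] 2.3333
```

View pics/wv2.png

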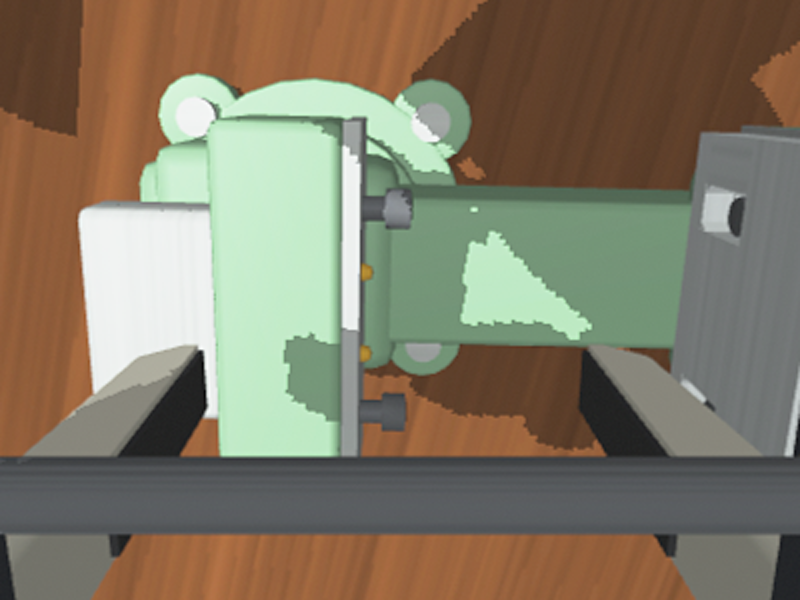

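The screw heads show at crop (2x) pixels of about (398,209) and (394,412). The face's top edge runs from (366,118) to (359,456). I'll compute the vise pose from these and then look at the rack.

```bash
cat >> h.py <<'E'
def measure_vise():
    d=load("wv"); g=lambda u,v,z:ray(d,120+u/2-.25,60+v/2-.25,z)[:2]
    ends=[g(410.5,209.5,157),g(405.5,412,157)]   # l, r head ends
    ed=[g(366,118,175),g(359,456,175)]
    return ends,ed
E
python3 - <<'E'
from h import *
ends,ed=measure_vise()
for n,(a,b) in (("heads",ends),("edge",ed)) if False else (("heads",ends),("edge",ed)):
    v=a-b; print(n,a,b,np.hypot(*v),np.degrees(np.arctan2(v[1],v[0]))-90)
robot.move_linear([566,-209,265]); 
robot.move_ptp([445,250,200],[np.pi,0,np.radians(-135)]); robot.move_linear([445,250,153]); robot.sleep(.2)
snap("wrist","wr"); print(robot.current_tcp_pos(),robot.current_eef_rot(),robot.current_qpos(),robot.current_t())
d=load("wr"); cv2.imwrite("pics/wr2.png",cv2.resize(d["img"][60:360,120:520],None,fx=2,fy=2,interpolation=cv2.INTER_CUBIC))
E
```

```text
heads [ 563.75032939 -176.0962474 ] [ 579.43258006 -244.62461813] 70.29986188845156 12.889798130939766
edge [ 543.80125427 -151.05608393] [ 566.30982653 -255.16191436] 106.51131279481152 12.200049949030728
[445.73013074 250.16515075 154.02479082] [-3.14064982e+00  1.77845893e-03 -2.35632838e+00] [ 2.92923126e-01  2.42589004e-01  1.72352402e+00  1.06316895e-05
  1.17346673e+00 -2.06314074e+00] 5.2667
```

View pics/wr2.png

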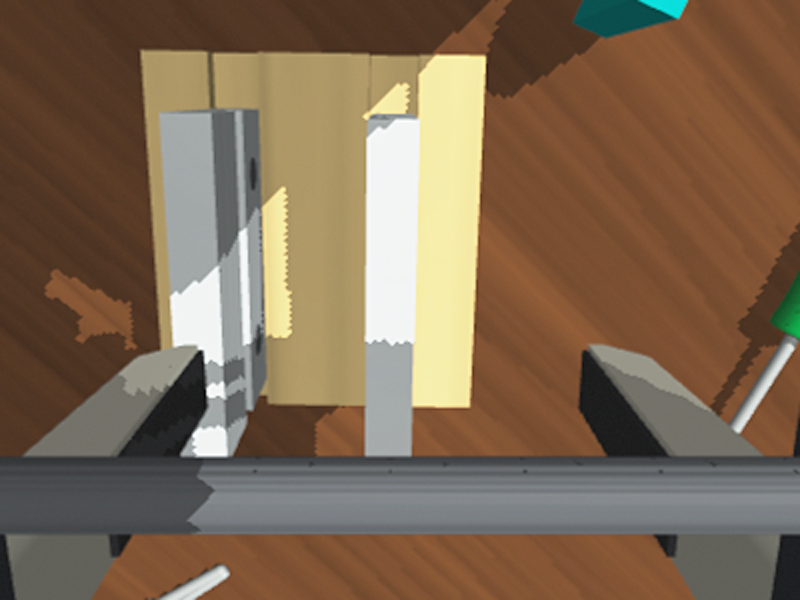

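The top face of the jaw plate spans crop columns 366–418, and its +y end is at about row 118. I'll refine both edges with intensity profiles.

Run:
```python
from h import *
g=load("wr")["img"].astype(int).sum(2)//3
print("end", [list(g[112:126,c]) for c in (308,316,324)])
for r in (135,170,210,250,275): print(r,list(g[r,298:308]),list(g[r,320:333]))
g=load("wv")["img"].astype(int).sum(2)//3
print("headL",list(g[148:182,319])); print("headR",list(g[248:282,317]))
for r in (164,266): print("row",r,list(g[r,290:332]))
for r in (125,140,180,200,230,250,280): print("edge",r,list(g[r,290:306]))
```

```text
end [[np.int64(205), np.int64(222), np.int64(220), np.int64(218), np.int64(199), np.int64(143), np.int64(126), np.int64(140), np.int64(174), np.int64(172), np.int64(168), np.int64(188), np.int64(238), np.int64(247)], [np.int64(216), np.int64(216), np.int64(216), np.int64(217), np.int64(213), np.int64(147), np.int64(149), np.int64(152), np.int64(189), np.int64(237), np.int64(247), np.int64(245), np.int64(244), np.int64(244)], [np.int64(135), np.int64(134), np.int64(136), np.int64(136), np.int64(142), np.int64(151), np.int64(145), np.int64(203), np.int64(249), np.int64(245), np.int64(244), np.int64(244), np.int64(244), np.int64(244)]]
135 [np.int64(144), np.int64(144), np.int64(145), np.int64(144), np.int64(138), np.int64(221), np.int64(248), np.int64(245), np.int64(244), np.int64(244)] [np.int64(244), np.int64(244), np.int64(244), np.int64(244), np.int64(244), np.int64(244), np.int64(244), np.int64(244), np.int64(244), np.int64(237), np.int64(215), np.int64(216), np.int64(217)]
170 [np.int64(143), np.int64(144), np.int64(144), np.int64(144), np.int64(157), np.int64(229), np.int64(246)
[... 4561 characters left out ...]
p.int64(153), np.int64(152), np.int64(153), np.int64(152), np.int64(152), np.int64(154), np.int64(142), np.int64(109), np.int64(88), np.int64(95), np.int64(115), np.int64(129), np.int64(129), np.int64(128)]
edge 250 [np.int64(113), np.int64(143), np.int64(153), np.int64(152), np.int64(152), np.int64(151), np.int64(151), np.int64(154), np.int64(137), np.int64(99), np.int64(89), np.int64(98), np.int64(104), np.int64(104), np.int64(104), np.int64(104)]
edge 280 [np.int64(125), np.int64(152), np.int64(152), np.int64(151), np.int64(151), np.int64(151), np.int64(152), np.int64(153), np.int64(133), np.int64(88), np.int64(93), np.int64(98), np.int64(103), np.int64(105), np.int64(104), np.int64(104)]
```

```bash
cat > est.py <<'E'
from h import *
d=load("wv")
L,Rr=ray(d,325.6,164.3,157)[:2],ray(d,323.6,265.9,157)[:2]
v=L-Rr; ya=np.arctan2(v[1],v[0])-np.pi/2
e=[ray(d,299.6,164,175)[:2],ray(d,298.2,280,175)[:2]]; w=e[0]-e[1]; yb=np.arctan2(w[1],w[0])-np.pi/2
vy=(ya+yb)/2; X=np.array([np.cos(vy),np.sin(vy)]); Y=np.array([-X[1],X[0]])
mid=(L+Rr)/2; xe=np.mean([p@X for p in e]); xh=mid@X-15.5
xf=(xe+xh)/2; S=X*xf+Y*(mid@Y)           # screws origin xy
if __name__=="__main__": print("vise yaw",np.degrees([ya,yb]),np.hypot(*v),"face x: edge,heads",xe,xh,"S",S)
d=load("wr"); rows=[135,170,210,250,275]; cl=[302.8,302.6,302.3,302,302]; cr=[329.3,328.6,327.5,325.8,325.3]
l=np.array([ray(d,c,r,95)[:2] for c,r in zip(cl,rows)]); r_=np.array([ray(d,c,r,95)[:2] for c,r in zip(cr,rows)])
yaws=[np.arctan2(*(p[-1]-p[0])[::-1])+np.pi/2 for p in (l,r_)]   # -y dir -> x dir
py=np.mean(yaws); PX=np.array([np.cos(py),np.sin(py)]); PY=np.array([-PX[1],PX[0]])
yend=ray(d,316,118.8,95)[:2]@PY
P=PX*np.mean(np.r_[l@PX,r_@PX])+PY*(yend-60)
if __name__=="__main__": print("plate yaw",np.degrees(yaws),"w",(r_@PX).mean()-(l@PX).mean(),"P",P)
E
python3 est.py
```

```text
vise yaw [13.1981382  12.60418655] 70.53478849721992 face x: edge,heads 494.52888016080726 495.26650556336693 S [ 556.67562697 -213.75736971]
plate yaw [134.14476404 133.87114633] w 16.417533561065397 P [445.9575425  248.46845741]
```

Run:
```python
from est import *
robot.move_gripper(0.43)
o=[np.pi,0,py+np.pi/2-2*np.pi]
robot.move_linear([*P,120],o)
t=np.array(robot.current_tcp_pos()); print("at120",t)
hit=robot.move_linear([*P,67.5],speed=60,f_stop=6); robot.sleep(.2)
print(hit,robot.current_tcp_pos(),robot.current_eef_rot(),robot.current_contact_force())
if not hit:
    robot.move_gripper(0.0); robot.sleep(.3)
    G=np.array(robot.current_tcp_pos()); np.save("G.npy",G)
    print("grip",G,robot.current_gripper_width(),robot.current_finger_force(),robot.current_contact_force(),robot.current_eef_rot())
    p=G.copy(); robot.move_linear([*P,150],speed=80); robot.sleep(.3)
    print(robot.current_tcp_pos(),robot.current_contact_force(),robot.current_ft_torque(),robot.current_gripper_width())
    snap("wrist","wg"); snap("side","sg"); print(robot.current_t())
d=load("sg")["img"];w=load("wg")["img"]
cv2.imwrite("pics/g.png",np.hstack([d[170:330,200:430],w[60:220,180:450]]).repeat(1,0))
```

```text
at120 [445.52175141 248.31258666 119.6844396 ]
False [446.24292169 248.56420845  67.90042131] [-3.14118392e+00  7.68304978e-04 -2.37348706e+00] [-0.28430859  0.61887821 -0.7917842 ]
grip [445.95303116 248.47814867  67.5266433 ] 0.167881167215275 29.997332990169525 [ 0.01093321 -0.74176651  0.90327566] [ 3.14158510e+00  1.97796656e-05 -2.37351664e+00]
[445.82276067 248.42769516 149.69099698] [-0.09273687 -0.9408083  -3.44938431] [ 0.12205246 -0.12033182  0.00055655] 0.1674138027271718
10.2417
```

View pics/g.png

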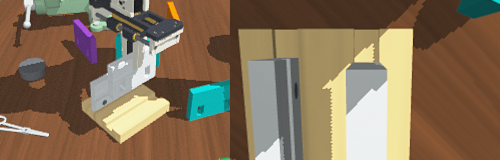

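The plate is held and clear of the rack, and the vee plate is undisturbed. Next I carry it to the vise and feel for the screw heads.

```bash
cat > place.py <<'E'
from est import *
G=np.load("G.npy"); dy=(G[:2]-P)@PY; O=[np.pi,0,vy+np.pi/2]
def tgt(x,y,h):  # plate back x off face, y offset, h of seat over screw axis
    return [*(S+X*(8+x)+Y*(y+dy)),G[2]-15+127+h]
def where():
    t=np.array(robot.current_tcp_pos()); q=t[:2]-S
    f=np.array(robot.current_contact_force())
    return np.round([q@X-8,q@Y-dy,t[2]-(G[2]-15+127)],2),np.round([f[:2]@X,f[:2]@Y,f[2]],2)
E
python3 - <<'E'
from place import *
print("dy",dy)
robot.move_linear([*P,290]) 
robot.move_ptp(tgt(24,0,95),O); robot.sleep(.2); print(where())
print(robot.move_linear(tgt(24,0,12),speed=60,f_stop=5)); robot.sleep(.3); print(where(),robot.current_eef_rot(),robot.current_t())
snap("wrist","wp"); d=load("wp"); cv2.imwrite("pics/wp2.png",cv2.resize(d["img"][80:300,200:460],None,fx=2.7,fy=2.7,interpolation=cv2.INTER_CUBIC))
E
```

```text
dy -0.0034883279765079486
(array([24.48,  0.97, 95.28]), array([-0.32,  0.22, -2.84]))
False
(array([24.04, -0.05, 12.16]), array([-0.19, -0.86, -2.66])) [3.14137353e+00 1.82633102e-04 1.79592487e+00] 15.1
```

View pics/wp2.png

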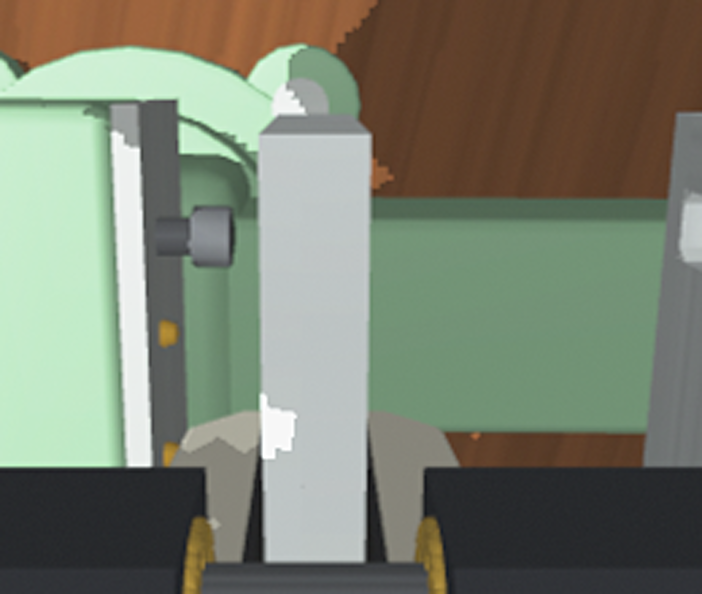

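The plate hangs parallel to the jaw face between the jaws, with the left head at crop (213,236) and the plate's +y top edge at row 132. I'll push slowly and stop on force.

Run:
```python
from place import *
d=load("wp"); a=ray(d,200+315/2.7,80+132/2.7,219); b=ray(d,200+213/2.7,80+236/2.7,157)
print("check 25:",(a-b)[:2]@Y)
h=robot.move_linear(tgt(8,0,12),speed=12,f_stop=3); print(h,where())
if not h:
    h=robot.move_linear(tgt(-1,0,12),speed=8,f_stop=6.5); print(h,where()); robot.sleep(.2); print(where())
print(robot.current_ft_torque(),robot.current_t())
```

```text
check 25: 25.02532174924705
False (array([8.040e+00, 1.000e-02, 1.196e+01]), array([ 0.04,  0.85, -3.45]))
False (array([-0.74, -0.03, 12.07]), array([ 4.06,  0.64, -4.27]))
(array([-0.86, -0.02, 12.05]), array([ 4.2 ,  0.43, -3.73]))
[ 0.23193242 -1.02530536  0.0257328 ] 18.1083
```

Both heads entered the holes. I'll seat the back against the face and then slide down.

Run:
```python
from place import *
h=robot.move_linear(tgt(-4,0,12),speed=4,f_stop=4); robot.sleep(.2); w,f=where(); print(h,w,f)
if h:
    x=w[0]+0.7; 
    robot.move_linear(tgt(x,0,12),speed=5); robot.sleep(.1); print(where())
    h=robot.move_linear(tgt(x,0,1.5),speed=15,f_stop=6); robot.sleep(.1); print(h,where(),robot.current_ft_torque(),robot.current_t())
```

```text
True [-0.36  0.35 11.02] [ 3.13 -0.84 -1.23]
(array([ 0.2 ,  0.35, 11.66]), array([ 4.08, -0.09, -4.46]))
False (array([ 0.22, -0.03,  1.29]), array([ 2.49, -0.14, -3.4 ])) [-0.04471426 -0.65861388 -0.02818647] 20.3
```

Run:
```python
from place import *
w,f=where(); x=w[0]
h=robot.move_linear(tgt(x,0,-2.5),speed=3,f_stop=8); robot.sleep(.1); w,f=where(); print(h,w,f)
z=w[2] if h else -2.5
for i in range(14):
    if f[2]>11.0: break
    z-=0.2; robot.move_linear(tgt(x,0,z),speed=4); robot.sleep(.15); w,f=where(); print(round(z,2),w,f)
robot.sleep(.4); print(where(),robot.current_ft_torque(),robot.current_t())
```

```text
True [ 0.37 -0.   -0.36] [-0.63  0.1   5.62]
-0.56 [ 0.3  -0.03 -0.36] [-0.37  1.42  3.68]
-0.76 [ 0.32 -0.02 -0.38] [-0.46  1.7   5.67]
-0.96 [ 0.31 -0.02 -0.43] [0.08 0.98 6.39]
-1.16 [ 0.33 -0.02 -0.46] [-0.23  2.09  7.98]
-1.36 [ 0.33 -0.07 -0.45] [-0.97  2.19  9.08]
-1.56 [ 0.34 -0.03 -0.48] [-1.19  1.41  9.44]
-1.76 [ 0.35 -0.04 -0.48] [-1.8   2.61 10.64]
-1.96 [ 0.36 -0.07 -0.49] [-0.53  3.31 10.42]
-2.16 [ 0.36 -0.11 -0.48] [-1.8   2.12 12.5 ]
(array([ 0.36, -0.07, -0.53]), array([-1.98,  2.7 , 12.15])) [ 0.21770254  0.3775599  -0.14445465] 25.3083
```

The plate is home and pressed with about 12 N from the tool plus its weight. I'll unload, release and retreat.

Run:
```python
from place import *
w,f=where(); x=w[0]
for z in (-1.6,-1.1,-.8): 
    robot.move_linear(tgt(x,0,z),speed=4); robot.sleep(.15); w,f=where(); print(z,w,f)
    if f[2]<3: break
robot.move_gripper(0.4); robot.sleep(.2); print(where(),robot.current_gripper_width(),robot.current_finger_force())
t=np.array(robot.current_tcp_pos()); print(robot.move_linear([t[0],t[1],t[2]+40],speed=40,f_stop=4),where())
robot.move_linear([t[0],t[1],300]); robot.move_linear([*(np.array(t[:2])-120*X),300]); robot.sleep(.2)
snap("wrist","we"); snap("scene","se"); print(robot.current_t())
a=load("se")["img"][115:235,130:290]; b=load("we")["img"]
cv2.imwrite("pics/end.png",np.hstack([cv2.resize(a,(533,400),interpolation=cv2.INTER_CUBIC),cv2.resize(b[:,200:467],(267,400))]))
```

```text
-1.6 [ 0.35 -0.03 -0.49] [-1.77  2.15  8.71]
-1.1 [ 0.33 -0.04 -0.49] [-1.08  1.09  6.75]
-0.8 [ 0.33 -0.02 -0.46] [-1.12  1.76  6.24]
(array([ 0.36,  0.  , -0.79]), array([ 0.18,  0.67, -0.12])) 0.3987323970265039 0.0
False (array([ 0.2 ,  0.15, 38.86]), array([ 0.13, -0.68, -0.42]))
30.45
```

View pics/end.png

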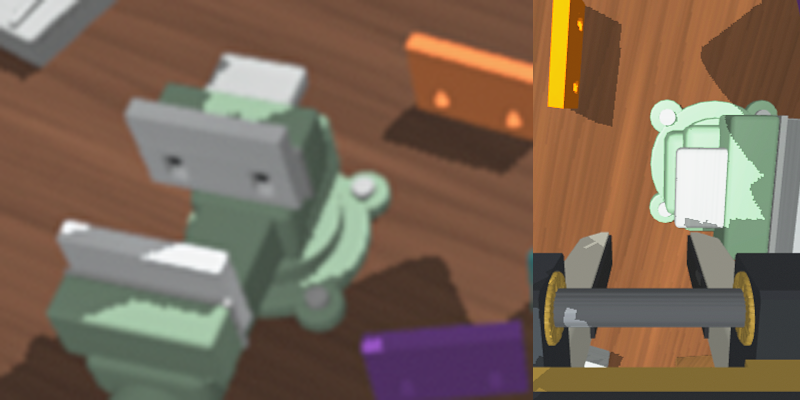

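The plate hangs on the fixed jaw, level and flush, with the head pockets visible at (175,165) and (262,183). The gripper is clear.

```bash
python3 -c "
from bench import robot
robot.sleep(.5); print(robot.hand_in())"
```

```text
the job is handed in; nothing more can be done
None
```

The jaw plate hangs released on both screws of the fixed jaw, pressed home with about 12 N from the tool plus its own weight. I handed the job in at about 31 s of the 61 s allowed, but no verdict came back.

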